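Lay the firebrick windbreak on the brazing hearth in staggered courses

ROBOT

A 7-joint arm with a two-finger parallel gripper is mounted at the origin on a cart in front of the work surface, level with it; the furniture and walls round the work are solid. World frame = base frame: x ahead of the robot, y to its left, z up, the work surface at z = 0. Lengths are in m, angles in rad, forces in N, time in s.
With the tool pointing down it reaches from about 0.4 to 0.85 m from the base axis. Payload 10.4 kg.
Tool frame: the origin (TCP) lies at the very end of the fingers, on their centre line; the grasp point (between the pads) lies manip.hold_point_z behind it (manip.hold_point_z is the distance from the TCP to the grasp point, in m); z points along the fingers, y is the direction in which the jaws open and shut (so a half turn about z gives the same grasp; the last joint's range is limited). The gripper opens to 85 mm and grips with 20 to 120 N. Pads are 22 mm wide; open, the fingers measure 114 mm over their backs; the gripper's body (76 mm by 85 mm) begins 54 mm behind the grasp point. The pads swing forward as they close: fully open they stand 13 mm farther back than shut.
Start: joints at [-1.232, 0.332, -0.065, 1.46, 0.022, 1.35, -0.088], TCP at [0.221, 0.585, 0.231] pointing down, gripper open.
Joint ranges: [-2.6, 2.6], [-0.5, 2.12], [-1.47, 1.34], [0.16, 2.42], [-1.27, 4.41], [0.06, 2.06], [-2.6, 2.6]. Speed limits (rad/s): [2.22, 2.22, 2.79, 2.79, 3.14, 3.14, 3.14].

INTERFACE

Orientations are given as a unit quaternion [x, y, z, w].
In Python, from workcell import manip gives the robot as it stands.
- The arm moves only by the tool jog_arm, never from a script. Its arguments are lists of equal length, an entry for each row: "translation": the shift along the world's x, y, z in mm, a list of three; "turn": the turn about the world's z in degrees. In form: {"translation": [[x, y, z], ...], "turn": [turn, ...]}. A call has 1 to 12 rows; each row is the pose to reach, as a shift and turn from the pose measured when the call began; what a row does not reach only later rows make up. A row lasts 1/12 s, in which the tool goes at most 41.7 mm and 7.16 degrees, less where a joint would pass 70% of its speed; a pose out of reach is approached as far as the arm can. A call with a gripper value outside its range is refused whole. "grip" is the finger opening in mm, from 0 to 85.4, set as the call begins (left out, the last holds). The fingers move at their own pace and stop on an object; "grip_force" is the grip in N (left out, the last holds). Time passes only in rows, so rows that repeat a pose let the fingers close. It gives the time, the measured TCP pose, the force and the opening at its end, in the units of the state.
- manip.get_obs(): the state, without advancing time (a new reading comes with each control period).
- manip.camera(name): name is "side" or "top"; returns a dict with "frame" (420x560x3 uint8, red, green, blue), "mtx" (3x3 intrinsics, pixels), "pose" (4x4, takes a point from camera to world coordinates). Camera axes: x right, y down, z forward; pixel columns grow to the right and rows downward; lengths in m; the calibration is good to about 2 mm. A picture is of the moment at which its call begins. There is no depth.
- manip.hand_in(): hands the job in, once; it reports no verdict.
Trained networks look in a picture, given as the dict that the camera call returned (one of the last four; its "shot" number tells which), for a name from the list of things; names that differ only in an ending like _2 or _b are one class to them, and where a whole thing is asked for, a point or a joint stands for the part that bears it (a point fixed in the world has none). Each returns a list of dicts, best first, with "confidence" (0 to 1); they miss things now and then, are a little off and sometimes report something else, mostly with a low value. They report only what shows in the picture. A call takes as long as a camera call. They do not tell look-alikes from the thing itself.
- manip.outline_of(picture, label): "mask" (420x560 bool, what is visible of it) and "extent" ([left, top, right, bottom] in pixels, round what is visible of it).
- manip.pinpoint(picture, label): "at" ([column, row] in pixels: a listed point, or the origin of a listed thing).
The state is a dict: "clock": time; "joint_pos": joint angles; "joint_velocities": joint speeds; "tau": joint torques, N m; "position": TCP position; "ee_rot": TCP orientation; "ft_force": force on the tool from outside, world axes, zero at the start; "torque": the same for the moment, N m; "grip_width": opening from 0.0 (shut) to 1.0 (fully open).
Only numpy, scipy, OpenCV 4.12 (cv2) and the standard library are available. Lean on these libraries where they do the work, as an engineer would, in place of code of your own. Each camera call takes 0.05 s, during which the arm holds its last target. There are 200 camera calls.

TASK

Build the two-course firebrick windbreak on the raised foot rail of the brazing hearth: bottom course a full brick butted up to the end post and a half brick after it, top course a half brick at the post and then the other full brick, so that the joints are staggered. Lay every brick flat and lengthwise along the rail, centred on it, with close joints (gaps well under a centimetre), and let go of it. The thin half brick is the wrong size: leave it and the tall grey can where they are.

Things in the scene. Friction and masses are not known exactly. Their poses are not given: they have to be found in the camera images.
- hearth: fixed dark steel tray 130 x 250 mm on low feet, top at z = 11 mm; origin: under its centre at table level, y along the wall toward the end post, z up. Steel foot rail 56 mm wide along y at x = 0, from y = -102 to +112 mm, top at z = 20 mm: bricks stand on it. Upright end post (50 mm wide, 8 mm thick, top at z = 90 mm) at the rail's +y end; both courses start at its inner face, y = +98 mm
- full_a: fire-clay brick, 128 x 50 x 40 mm, 0.26 kg, full size; origin at the centre of its underside as it lies flat, x along its 128 mm length, y along its 50 mm width, z up. Starts flat on the table, left or right of the hearth, with half_a lying on it
- full_b: fire-clay brick, 128 x 50 x 40 mm, 0.26 kg, full size, same as full_a (either may be used in either course); origin at the centre of its underside as it lies flat, x along its 128 mm length, y along its 50 mm width, z up. Starts flat on the table on the other side
- half_a: fire-clay brick, 64 x 50 x 40 mm, 0.13 kg, half size; origin at the centre of its underside as it lies flat, x along its 64 mm length, y along its 50 mm width, z up. Starts lying askew on top of full_a (its underside 40 mm above the table)
- half_b: fire-clay brick, 64 x 50 x 40 mm, 0.13 kg, half size, same as half_a (either may be used in either course); origin at the centre of its underside as it lies flat, x along its 64 mm length, y along its 50 mm width, z up. Starts flat on the table in front of the hearth, left or right of the tall grey can
- thin_half: thin half brick of the same clay, 64 x 50 mm but only 22 mm thick, not wanted in the wall, lying on the table in front of the hearth on the other side of the tall grey can; origin at the centre of its underside; to be left alone
- can: plain grey closed metal can, 66 mm diameter, about 200 mm tall, standing upright on the table near its front edge; origin at the centre of its underside; to be left alone
There are look-alikes about, which are no part of the job. What is shaped like the half_b but purple is not meant.

How it is judged:
At the end, for the whole second after the job is handed in: On the rail from the post (gap under 12 mm): bottom full then half, top half then full brick, either of each size. Each flat within 0.06 rad, along the rail within 0.10 rad, centred within 10 mm, height within 5 mm, joint in a course under 10 mm; released, at rest (x of full_a in the frame of hearth between -0.01 and 0.01 m and angle between each of full_a, full_b, half_a, half_b's own z axis and vertical below 0.06 rad and angle between the x axis of each of full_a, full_b, half_a, half_b and the y axis of hearth, either way round below 0.1 rad and linear speed of each of full_a, full_b, half_a, half_b below 0.01 m/s and x of full_b in the frame of hearth between -0.01 and 0.01 m and x of half_a in the frame of hearth between -0.01 and 0.01 m and x of half_b in the frame of hearth between -0.01 and 0.01 m and ((y of full_a in the frame of hearth between 0.022 and 0.036 m and z of full_a in the frame of hearth between 0.015 and 0.025 m and y of half_a in the frame of hearth between -0.084 and -0.058 m and z of half_a in the frame of hearth between 0.015 and 0.025 m and distance between full_a and half_a below 0.106 m) or (y of full_a in the frame of hearth between 0.022 and 0.036 m and z of full_a in the frame of hearth between 0.015 and 0.025 m and y of half_b in the frame of hearth between -0.084 and -0.058 m and z of half_b in the frame of hearth between 0.015 and 0.025 m and distance between full_a and half_b below 0.106 m) or (y of full_b in the frame of hearth between 0.022 and 0.036 m and z of full_b in the frame of hearth between 0.015 and 0.025 m and y of half_a in the frame of hearth between -0.084 and -0.058 m and z of half_a in the frame of hearth between 0.015 and 0.025 m and distance between full_b and half_a below 0.106 m) or (y of full_b in the frame of hearth between 0.022 and 0.036 m and z of full_b in the frame of hearth between 0.015 and 0.025 m and y of half_b in the frame of hearth between -0.084 and -0.058 m and z of half_b in the frame of hearth between 0.015 and 0.025 m and distance between full_b and half_b below 0.106 m)) and ((y of full_a in the frame of hearth between -0.052 and -0.026 m and z of full_a in the frame of hearth between 0.055 and 0.065 m and y of half_a in the frame of hearth between 0.054 and 0.068 m and z of half_a in the frame of hearth between 0.055 and 0.065 m and distance between full_a and half_a below 0.106 m) or (y of full_a in the frame of hearth between -0.052 and -0.026 m and z of full_a in the frame of hearth between 0.055 and 0.065 m and y of half_b in the frame of hearth between 0.054 and 0.068 m and z of half_b in the frame of hearth between 0.055 and 0.065 m and distance between full_a and half_b below 0.106 m) or (y of full_b in the frame of hearth between -0.052 and -0.026 m and z of full_b in the frame of hearth between 0.055 and 0.065 m and y of half_a in the frame of hearth between 0.054 and 0.068 m and z of half_a in the frame of hearth between 0.055 and 0.065 m and distance between full_b and half_a below 0.106 m) or (y of full_b in the frame of hearth between -0.052 and -0.026 m and z of full_b in the frame of hearth between 0.055 and 0.065 m and y of half_b in the frame of hearth between 0.054 and 0.068 m and z of half_b in the frame of hearth between 0.055 and 0.065 m and distance between full_b and half_b below 0.106 m))); the robot touches nothing.
It fails at once if the thin half brick is shifted by more than 25 mm or knocked over (distance of thin_half from where it was at the start of the episode above 0.025 m or angle between thin_half's own z axis and vertical above 0.35 rad).
It fails at once if the tall grey can is shifted by more than 25 mm or knocked over (distance of can from where it was at the start of the episode above 0.025 m or angle between can's own z axis and vertical above 0.35 rad).
It also fails if it takes over 72 s, if anything falls off the work surface, if the arm or the gripper's body presses on something with over 40 N, if the wrist force passes 120 N, or if a joint passes its speed limit or range.

## Working session

There is one attempt and no reset: what is moved stays moved. The work goes in short steps, Python scripts to look and compute and a tool call to move; the robot and the scene stay as the last step left them, time stands still between calls to the robot, and variables do not carry over. Pictures are saved under pics/ and viewed, about 8 in all and at most 12, crops included, and the job is handed in when it is done.

Besides the shell and the picture viewer there is one more tool, called after "Call:" by a JSON object that holds its "method" and its "body". jog_arm: Moves the arm, as the interface text tells. Its arguments: {"type":"object","properties":{"translation":{"type":"array"},"turn":{"type":"array"},"grip":{"type":"number"},"grip_force":{"type":"number"}},"required":["translation","turn"]}

```bash
mkdir -p pics; ls
python3 - <<'E'
from workcell import manip
import cv2,numpy as np
o=manip.get_obs();print({k:np.round(v,3) for k,v in o.items()},manip.hold_point_z)
for n in("top","side"):
    p=manip.camera(n);cv2.imwrite(f"pics/{n}0.png",p["frame"][...,::-1])
    print(n,np.round(p["mtx"],1).tolist(),np.round(p["pose"],3).tolist())
    for l in("hearth","full_a","half_a","thin_half","can"):
        print(l,[(np.round(d["at"],1).tolist(),round(d["confidence"],2)) for d in manip.pinpoint(p,l)],[(d["extent"],round(d["confidence"],2)) for d in manip.outline_of(p,l)])
E
```

```text
pics
{'clock': np.float64(0.0), 'joint_pos': array([-1.232,  0.333, -0.065,  1.461,  0.022,  1.35 , -0.089]), 'joint_velocities': array([ 0.   , -0.001,  0.002, -0.001,  0.001,  0.   , -0.001]), 'tau': array([-1.0000e-03, -6.2545e+01,  4.8000e-02, -3.9162e+01,  1.6000e-02,
        1.0000e-02,  0.0000e+00]), 'position': array([0.221, 0.584, 0.231]), 'ee_rot': array([ 0.18 ,  0.984, -0.001, -0.   ]), 'ft_force': array([-0.313, -0.24 ,  0.363]), 'torque': array([ 0.008, -0.001, -0.013]), 'grip_width': np.float64(0.999)} 0.0187
top [[387.1, 0.0, 279.1], [0.0, 387.1, 215.0], [0.0, 0.0, 1.0]] [[0.028, -0.982, 0.188, 0.366], [-0.999, -0.03, -0.011, 0.014], [0.016, -0.187, -0.982, 0.978], [0.0, 0.0, 0.0, 1.0]]
hearth [([269.3, 184.3], 0.73)] [([216.7, 157.9, 325.7, 221.2], 0.62)]
full_a [([135.1, 244.5], 0.73), ([423.0, 246.6], 0.61)] [([408.6, 221.6, 442.3, 272.8], 0.98), ([414.2, 229.9, 446.7, 263.3], 0.16)]
half_a [([227.7, 264.9], 0.9), ([354.8, 219.0], 0.88), ([427.0, 246.4], 0.86)] [([215.2, 248.0, 236.1, 276.3], 0.63), ([415.5, 232.7, 445.8, 261.8], 0.61), ([341.4, 199.9, 370.6, 232.8], 0.59)]
thin_half [([343.0, 262.2], 0.94)] [([330.4, 246.5, 354.7, 273.4], 0.92)]
can [] [([263.1, 263.7, 294.8, 290.6], 0.6)]
side [[415.3, 0.0, 286.6], [0.0, 415.3, 206.9], [0.0, 0.0, 1.0]] [[0.943, -0.215, 0.254, 0.247], [-0.333, -0.643, 0.69, -0.804], [0.015, -0.735, -0.678, 0.851], [0.0, 0.0, 0.0, 1.0]]
hearth [([307.0, 206.3], 0.86), ([310.8, 330.3], 0.42)] [([273.2, 163.8, 350.1, 243.0], 0.58)]
full_a [([313.2, 333.7], 0.64), ([232.9, 162.0], 0.56)] [([285.6, 311.6, 346.8, 347.3], 0.89), ([211.8, 139.3, 249.6, 169.5], 0.89)]
half_a [([310.5, 329.5], 0.77), ([312.3, 268.5], 0.63), ([235.1, 201.9], 0.35)] [([292.5, 305.0, 328.7, 339.1], 0.98), ([301.0, 253.4, 325.1, 278.3], 0.77)]
thin_half [([270.1, 273.6], 0.77)] [([255.3, 257.5, 283.7, 284.4], 0.97)]
can [([236.5, 232.5], 0.92)] [([218.0, 169.9, 243.6, 240.2], 0.61)]
```

Run:
```python
import cv2
a=cv2.imread("pics/top0.png")[140:310,90:470];cv2.imwrite("pics/t0c.png",cv2.resize(a,None,fx=2.1,fy=2.1,interpolation=cv2.INTER_CUBIC))
```

```text
(no output)
```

View pics/t0c.png

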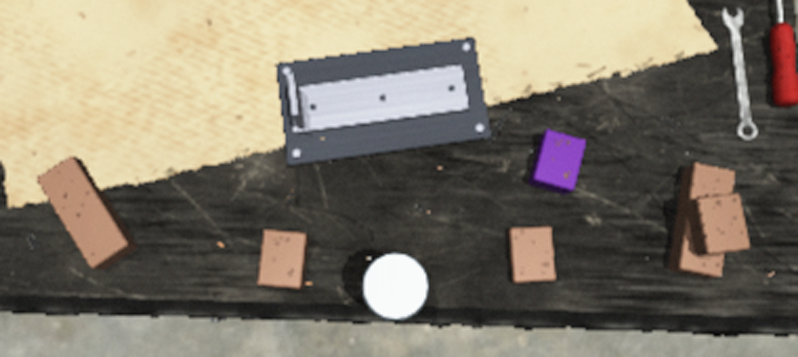

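View pics/side0.png

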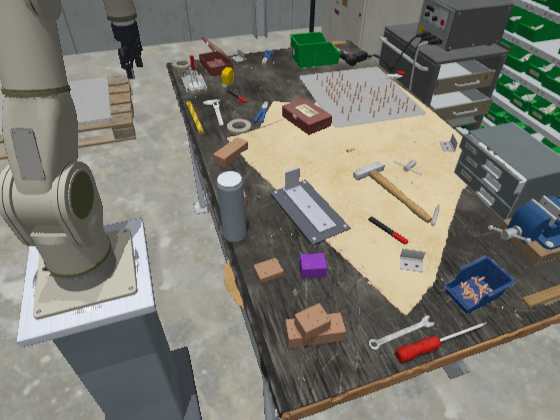

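The top view, in full-frame pixels, shows:
- hearth at (270,185), with the post at its left end
- full_b at (135,245) and half_b at (228,265)
- can at (279,277)
- thin half at (343,262)
- purple look-alike at (355,219), not wanted
- full_a with half_a on it at (425,246)

half_b candidates are (228,265), which is clay-coloured and on the left of the can, and (355,219), which is purple. I take (228,265), because thin_half at (343,262) was found on the other side and the crop shows the colours clearly. Next I fit box poses to the outlines in both views.

```bash
cat > h.py <<'E'
import numpy as np,cv2
from scipy.optimize import minimize
from workcell import manip
DIM={"full":(.128,.05,.04),"half":(.064,.05,.04),"thin":(.064,.05,.022)}
def proj(p,P):
    T=np.linalg.inv(p["pose"]);c=P@T[:3,:3].T+T[:3,3];q=c@p["mtx"].T;return q[:,:2]/q[:,2:]
def back(p,uv,z):
    d=p["pose"][:3,:3]@np.linalg.solve(p["mtx"],[*uv,1]);o=p["pose"][:3,3];return (o+d*(z-o[2])/d[2])[:2]
def box(l,w,h,cx=0,cy=0,z0=0):
    return np.array([[cx+a*l/2,cy+b*w/2,z0+c*h] for a in(-1,1) for b in(-1,1) for c in(0,1)])
def place(B,q,z=0):
    c,s=np.cos(q[2]),np.sin(q[2]);return B@np.array([[c,s,0],[-s,c,0],[0,0,1]])+[q[0],q[1],z]
def render(p,Ps,S=4):
    m=np.zeros((420*S,560*S),np.uint8)
    for P in Ps:
        h=cv2.convexHull(((proj(p,P)+.5)*S*16-8).astype(np.float32)).round().astype(np.int32)
        cv2.fillConvexPoly(m,h,255,shift=4)
    return cv2.resize(m,(560,420),interpolation=cv2.INTER_AREA)/255.
def iou(a,b): return np.minimum(a,b).sum()/np.maximum(a,b).sum()
def fit(views,parts,q0):
    # views: [(pic,mask)], parts(q)->list of point sets
    f=lambda q:-sum(iou(render(p,parts(q)),m) for p,m in views)
    n=len(q0)//3;best=None
    s0=np.vstack([np.zeros(3*n)]+[np.eye(3*n)[i]*(.2 if i%3==2 else .01) for i in range(3*n)])
    q=np.array(q0,float)
    for k in(1,.3):
        r=minimize(f,q,method="Nelder-Mead",options=dict(initial_simplex=q+k*s0,xatol=1e-4,fatol=1e-4,maxiter=250));q=r.x
    return q,-r.fun/len(views)
def masks(p,label,parts,q0):
    r=render(p,parts(q0));c=[(iou(r,d["mask"]*1.),d["mask"]*1.) for d in manip.outline_of(p,label) if d["confidence"]>.1]
    return max(c,key=lambda t:t[0]) if c else (0,None)
hearth=lambda q:[place(box(.13,.25,.011),q),place(box(.05,.008,.079,0,.102,.011),q)]
brick=lambda k,z=0:(lambda q:[place(box(*DIM[k]),q,z)])
E
cat > m0.py <<'E'
from h import *
T=manip.camera("top");S=manip.camera("side")
def go(name,label,parts,uv,z,yaw):
    q0=[*back(T,uv,z),yaw];vs=[]
    for p in(T,S):
        s,m=masks(p,label,parts,q0)
        if s>.3: vs.append((p,m))
    for v in([vs]+[[v] for v in vs] if len(vs)>1 else [vs]):
        q,s=fit(v,parts,q0);print(name,len(v),np.round(q,4),round(s,3))
go("hearth","hearth",hearth,(269.3,184.3),0,.08)
go("full_b","full_b",brick("full"),(135,244.5),0,.5)
go("half_b","half_b",brick("half"),(227.7,264.9),0,0)
go("half_a","half_a",brick("half",.04),(427,246.4),.04,0)
q0=[*back(T,(423,246.6),0),0]
go("thin","thin_half",brick("thin"),(343,262.2),0,0)
print("full_a0",q0)
vs=[]
for p in(T,S):
    _,a=masks(p,"full_a",brick("full"),q0)
    _,b=masks(p,"half_a",brick("half",.04),[*back(T,(427,246.4),.04),0])
    vs.append((p,np.maximum(a,b)))
pp=lambda q:brick("full")(q[:3])+brick("half",.04)(q[3:])
for v in(vs,vs[:1],vs[1:]):
    q,s=fit(v,pp,[*q0,*back(T,(427,246.4),.04),.1]);print("pair",np.round(q,4),round(s,3))
print("can",[np.round(back(T,d["at"],0),3) for d in manip.pinpoint(T,"can")],[np.round(back(S,d["at"],0),3) for d in manip.pinpoint(S,"can")])
E
python3 m0.py
```

```text
hearth 2 [0.6221 0.024  0.172 ] 0.942
hearth 1 [0.622  0.0233 0.1715] 0.971
hearth 1 [0.6235 0.0288 0.1752] 0.923
full_b 2 [0.4702 0.3669 0.6484] 0.931
full_b 1 [0.4709 0.3665 0.6472] 0.935
full_b 1 [0.4691 0.3677 0.6639] 0.933
half_b 1 [ 0.4226  0.1322 -0.0523] 0.954
half_a 2 [ 0.4737 -0.3614  0.1571] 0.914
half_a 1 [ 0.4736 -0.3614  0.1556] 0.93
half_a 1 [ 0.4744 -0.3598  0.098 ] 0.901
thin 2 [ 0.4368 -0.1578  0.0684] 0.871
thin 1 [ 0.4383 -0.1585  0.0831] 0.894
thin 1 [ 0.4354 -0.1559  0.0203] 0.867
full_a0 [np.float64(0.4817083291957728), np.float64(-0.36547583787780374), 0]
pair [ 0.483  -0.3602 -0.172   0.4726 -0.3616  0.18  ] 0.943
pair [ 0.4837 -0.3615 -0.183   0.4734 -0.3605  0.1448] 0.946
pair [ 0.483  -0.3595 -0.179   0.4723 -0.3628  0.1623] 0.957
can [] [array([0.397, 0.015])]
```

Call:
{"method": "jog_arm", "body": {"translation": [[249,-217,-120],[249,-217,-120],[249,-217,-120],[249,-217,-120],[249,-217,-120],[249,-217,-120],[249,-217,-120],[249,-217,-120],[249,-217,-120],[249,-217,-120],[249,-217,-120],[249,-217,-120]], "turn": [58,58,58,58,58,58,58,58,58,58,58,58], "grip": 85, "grip_force": 50}}

```text
clock: 3.0
position: [0.4697, 0.3683, 0.1115]
ee_rot: [-0.319, 0.948, 0.0, -0.0]
ft_force: [0.2, -0.1, 0.8]
grip_width: 0.999
```

Call:
{"method": "jog_arm", "body": {"translation": [[0,-1,-41],[0,-1,-82],[0,-1,-102],[0,-1,-102],[0,-1,-102]], "turn": [0,0,0,0,0]}}

```text
clock: 3.42
position: [0.4685, 0.3686, 0.0097]
ee_rot: [-0.32, 0.947, 0.0, -0.001]
ft_force: [0.8, -0.2, 0.9]
grip_width: 0.999
```

Call:
{"method": "jog_arm", "body": {"translation": [[0,0,0],[0,0,0],[0,0,0],[0,0,0],[0,0,0]], "turn": [0,0,0,0,0], "grip": 40, "grip_force": 50}}

```text
clock: 3.83
position: [0.4696, 0.3697, 0.012]
ee_rot: [-0.32, 0.947, 0.001, 0.001]
ft_force: [-0.2, -0.7, 9.1]
grip_width: 0.577
```

Call:
{"method": "jog_arm", "body": {"translation": [[0,0,40],[0,0,80],[10,-20,110],[40,-50,130],[147,-316,138],[147,-316,138],[147,-316,138],[147,-316,138],[147,-316,138],[147,-316,138],[147,-316,138],[147,-316,138]], "turn": [0,0,-14,-21,-117.4,-117.4,-117.4,-117.4,-117.4,-117.4,-117.4,-117.4]}}

```text
clock: 4.83
position: [0.619, 0.0425, 0.1516]
ee_rot: [0.303, 0.953, -0.001, 0.004]
ft_force: [-0.8, -2.5, -1.9]
grip_width: 0.575
```

```bash
cat > st.py <<'E'
from h import *
import sys
o=manip.get_obs();x,y,*_=o["ee_rot"];t=o["position"]
print("clk",round(o["clock"],2),"pos",np.round(t,4),"head",round(np.degrees(np.arctan2(2*x*y,2*x*x-1))%360,2),"F",np.round(o["ft_force"],1))
H=np.array([.622,.024]);a=.172;d=t[:2]-H
print("hearth frame x,y",np.round([d@[np.cos(a),np.sin(a)],d@[-np.sin(a),np.cos(a)]],4))
if len(sys.argv)==4:
    hx,hy,z=map(float,sys.argv[1:]);g=H+hx*np.array([np.cos(a),np.sin(a)])+hy*np.array([-np.sin(a),np.cos(a)])
    print("jog mm",np.round(1000*np.array([*(g-t[:2]),z-t[2]]),1))
E
python3 st.py 0 .0303 .10
```

```text
clk 4.83 pos [0.619  0.0425 0.1516] head 144.73 F [-0.8 -2.5 -1.9]
hearth frame x,y [0.0002 0.0188]
jog mm [ -2.1  11.3 -51.6]
```

Call:
{"method": "jog_arm", "body": {"translation": [[-1,1,0],[-1,1,0],[-1,1,0],[-1,1,0],[-1,1,0],[-1,1,0],[-1,1,0],[-1,1,-40],[-1,1,-80],[-1,1,-80],[-1,1,-80]], "turn": [-44.9,-44.9,-44.9,-44.9,-44.9,-44.9,-44.9,-44.9,-44.9,-44.9,-44.9]}}

```text
clock: 5.75
position: [0.6166, 0.0435, 0.0709]
ee_rot: [0.644, 0.765, -0.004, 0.002]
ft_force: [0.7, -0.5, -2.1]
grip_width: 0.575
```

```bash
python3 st.py 0 .0303 .032
python3 - <<'E'
from h import *
for n in("side","top"):
    p=manip.camera(n);f=p["frame"][...,::-1]
    c=f[140:270,240:400] if n=="side" else f[130:250,190:350]
    cv2.imwrite(f"pics/{n}1.png",cv2.resize(c,None,fx=2.4,fy=2.4,interpolation=cv2.INTER_CUBIC)[:300])
a=cv2.imread("pics/side1.png");b=cv2.imread("pics/top1.png");h=min(len(a),len(b));cv2.imwrite("pics/c1.png",np.hstack([a[:h],b[:h]]))
E
```

```text
clk 5.75 pos [0.6166 0.0435 0.0709] head 99.84 F [ 0.7 -0.5 -2.1]
hearth frame x,y [-0.002   0.0202]
jog mm [  0.2  10.3 -38.9]
```

View pics/c1.png

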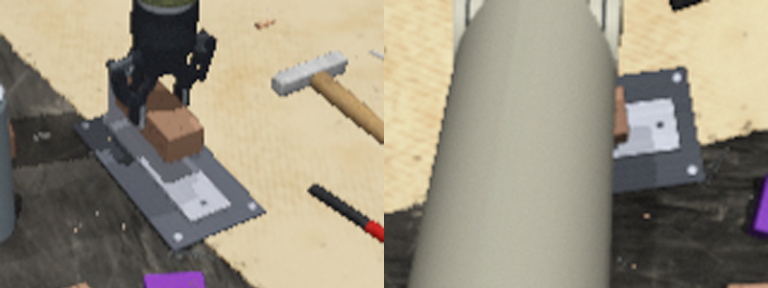

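The brick is held level over the rail, aligned and short of the post. Now I lower it.

Call:
{"method": "jog_arm", "body": {"translation": [[1.4,4,-15],[1.4,4,-28],[1.4,4,-36],[1.4,4,-38],[1.4,4,-38]], "turn": [0,0,0,0,0]}}

```text
clock: 6.27
position: [0.62, 0.0474, 0.0352]
ee_rot: [0.644, 0.765, -0.002, 0.003]
ft_force: [-0.4, 0.4, -2.1]
grip_width: 0.579
```

```bash
python3 st.py 0 .0303 .032
```

```text
clk 6.27 pos [0.62   0.0474 0.0352] head 99.82 F [-0.4  0.4 -2.1]
hearth frame x,y [0.002  0.0234]
jog mm [-3.2  6.5 -3.2]
```

Call:
{"method": "jog_arm", "body": {"translation": [[-2,3,0],[-3.2,6.5,0],[-3.5,8.5,0],[-3.5,8.5,0]], "turn": [0,0,0,0]}}

```text
clock: 6.6
position: [0.6166, 0.057, 0.0355]
ee_rot: [0.644, 0.765, -0.002, 0.003]
ft_force: [-0.2, 0.0, -2.8]
grip_width: 0.577
```

Call:
{"method": "jog_arm", "body": {"translation": [[-0.2,1.5,0],[-0.4,2.5,0],[-0.4,2.5,0]], "turn": [0,0,0]}}

```text
clock: 6.85
position: [0.6165, 0.058, 0.0359]
ee_rot: [0.644, 0.765, -0.002, 0.004]
ft_force: [0.3, -4.3, -2.4]
grip_width: 0.578
```

```bash
python3 st.py 0 .0303 .032
```

```text
clk 6.85 pos [0.6165 0.058  0.0359] head 99.83 F [ 0.3 -4.3 -2.4]
hearth frame x,y [0.0004 0.0344]
jog mm [ 0.3 -4.1 -3.9]
```

Call:
{"method": "jog_arm", "body": {"translation": [[0.1,-1,-2],[0.1,-1,-4],[0.1,-1,-5],[0.1,-1,-5]], "turn": [0,0,0,0]}}

```text
clock: 7.18
position: [0.6169, 0.0566, 0.0321]
ee_rot: [0.644, 0.765, -0.002, 0.004]
ft_force: [-4.7, -2.8, 11.0]
grip_width: 0.572
```

Call:
{"method": "jog_arm", "body": {"translation": [[0,0,0],[0,0,0],[0,0,0],[0,0,0]], "turn": [0,0,0,0], "grip": 85}}

```text
clock: 7.52
position: [0.617, 0.0569, 0.032]
ee_rot: [0.644, 0.765, -0.002, 0.004]
ft_force: [-0.4, 0.1, 0.9]
grip_width: 0.999
```

Call:
{"method": "jog_arm", "body": {"translation": [[0,0,40],[0,0,80],[-30,10,100],[-197,75,100],[-197,75,100],[-197,75,100],[-197,75,100],[-197,75,100],[-197,75,100],[-197,75,100],[-197,75,100]], "turn": [0,0,7,77,77,77,77,77,77,77,77]}}

```text
clock: 8.43
position: [0.4197, 0.1323, 0.1322]
ee_rot: [0.135, 0.991, 0.001, 0.005]
ft_force: [-0.8, -0.1, 0.3]
grip_width: 0.992
```

```bash
python3 st.py
python3 - <<'E'
from h import *
p=manip.camera("side")
q0=np.array([.6162,.0575,.172+np.pi/2])
s,m=masks(p,"full_b",brick("full",.02),q0);print(s)
print(fit([(p,m)],brick("full",.02),q0))
E
```

```text
clk 8.43 pos [0.4197 0.1323 0.1322] head 164.51 F [-0.8 -0.1  0.3]
hearth frame x,y [-0.1808  0.1413]
0.8658459424769961
(array([0.61738535, 0.05956214, 1.67353141]), np.float64(0.8886247783173474))
```

Call:
{"method": "jog_arm", "body": {"translation": [[3,0,-20],[3,0,-40],[3,0,-80],[3,0,-120],[3,0,-121],[3,0,-121]], "turn": [7,12.5,12.5,12.5,12.5,12.5]}}

```text
clock: 9.03
position: [0.4215, 0.1311, 0.0101]
ee_rot: [0.03, 1.0, -0.0, 0.003]
ft_force: [-0.4, -0.6, 1.2]
grip_width: 0.997
```

Call:
{"method": "jog_arm", "body": {"translation": [[0,0,0],[0,0,0],[0,0,0],[0,0,0],[0,0,0]], "turn": [0,0,0,0,0], "grip": 40}}

```text
clock: 9.45
position: [0.4231, 0.1321, 0.0124]
ee_rot: [0.03, 1.0, 0.001, 0.004]
ft_force: [-3.2, -0.7, 12.3]
grip_width: 0.577
```

```bash
python3 st.py 0 -.075 .15
```

```text
clk 9.45 pos [0.4231 0.1321 0.0124] head 176.53 F [-3.2 -0.7 12.3]
hearth frame x,y [-0.1775  0.1405]
jog mm [ 211.8 -182.   137.6]
```

Call:
{"method": "jog_arm", "body": {"translation": [[5,0,40],[15,0,80],[50,0,110],[90,-20,120],[212,-185,110],[212,-185,110],[212,-185,110],[212,-185,110],[212,-185,110],[212,-185,110],[212,-185,110],[212,-185,110]], "turn": [0,-7,-14,-21,-76.7,-76.7,-76.7,-76.7,-76.7,-76.7,-76.7,-76.7]}}

```text
clock: 10.45
position: [0.6354, -0.0539, 0.1233]
ee_rot: [0.647, 0.762, -0.002, 0.004]
ft_force: [-0.8, 0.9, -1.5]
grip_width: 0.573
```

```bash
python3 st.py 0 -.078 .036
```

```text
clk 10.45 pos [ 0.6354 -0.0539  0.1233] head 99.33 F [-0.8  0.9 -1.5]
hearth frame x,y [-0.0001 -0.0791]
jog mm [ -0.1   1.1 -87.3]
```

Call:
{"method": "jog_arm", "body": {"translation": [[0,1,-35],[0,1,-65],[0,1,-80],[0,1,-86],[0,1,-86],[0,1,-86]], "turn": [0.5,0.5,0.5,0.5,0.5,0.5]}}

```text
clock: 10.95
position: [0.6362, -0.053, 0.0389]
ee_rot: [0.644, 0.765, -0.001, 0.005]
ft_force: [-0.2, 0.4, -1.2]
grip_width: 0.573
```

```bash
python3 st.py 0 -.066 .036
```

```text
clk 10.95 pos [ 0.6362 -0.053   0.0389] head 99.82 F [-0.2  0.4 -1.2]
hearth frame x,y [ 0.0008 -0.0783]
jog mm [-2.9 12.  -2.9]
```

Call:
{"method": "jog_arm", "body": {"translation": [[-2,6,-2],[-3,12,-2],[-3.3,14,-2],[-3.3,14,-2]], "turn": [0,0,0,0]}}

```text
clock: 11.28
position: [0.6334, -0.0377, 0.0377]
ee_rot: [0.643, 0.766, -0.0, 0.005]
ft_force: [-0.4, -0.1, -2.2]
grip_width: 0.575
```

Call:
{"method": "jog_arm", "body": {"translation": [[-0.2,1.5,0],[-0.4,2.5,0],[-0.4,2.5,0]], "turn": [0,0,0]}}

```text
clock: 11.53
position: [0.6332, -0.0362, 0.038]
ee_rot: [0.644, 0.765, -0.0, 0.006]
ft_force: [0.0, -4.1, -1.1]
grip_width: 0.576
```

```bash
python3 st.py 0 -.066 .032
```

```text
clk 11.53 pos [ 0.6332 -0.0362  0.038 ] head 99.86 F [ 0.  -4.1 -1.1]
hearth frame x,y [ 0.0007 -0.0613]
jog mm [ 0.1 -4.8 -6. ]
```

Contact at hy −61 mm, as expected. I lower it, release it and set off for half_a.

Call:
{"method": "jog_arm", "body": {"translation": [[-0.5,-1,-3],[-0.5,-1,-6],[-0.5,-1,-7],[-0.5,-1,-7]], "turn": [0,0,0,0]}}

```text
clock: 11.87
position: [0.6328, -0.0374, 0.0326]
ee_rot: [0.644, 0.765, -0.0, 0.006]
ft_force: [-6.9, 0.5, 17.5]
grip_width: 0.573
```

Call:
{"method": "jog_arm", "body": {"translation": [[0,0,0],[0,0,0],[0,0,0],[0,0,0]], "turn": [0,0,0,0], "grip": 85}}

```text
clock: 12.2
position: [0.6327, -0.0371, 0.0322]
ee_rot: [0.644, 0.765, -0.0, 0.005]
ft_force: [-0.4, 0.1, -0.6]
grip_width: 0.996
```

Call:
{"method": "jog_arm", "body": {"translation": [[0,0,40],[0,0,80],[-10,-30,110],[-160,-324,120],[-160,-324,120],[-160,-324,120],[-160,-324,120],[-160,-324,120],[-160,-324,120],[-160,-324,120],[-160,-324,120],[-160,-324,120]], "turn": [0,0,-7,-90.5,-90.5,-90.5,-90.5,-90.5,-90.5,-90.5,-90.5,-90.5]}}

```text
clock: 13.2
position: [0.4665, -0.3694, 0.1534]
ee_rot: [0.971, 0.237, -0.004, 0.006]
ft_force: [-0.8, -0.6, 0.8]
grip_width: 0.993
```

```bash
python3 st.py
python3 - <<'E'
from h import *
p=manip.camera("side")
pp=lambda q:brick("full",.02)(q[:3])+brick("half",.02)(q[3:])
q0=np.array([.6174,.0575,.172+np.pi/2,.633,-.038,1.74])
_,a=masks(p,"full_b",brick("full",.02),q0[:3]);_,b=masks(p,"half_b",brick("half",.02),q0[3:])
print(_)
f=p["frame"][...,::-1];cv2.imwrite("pics/side2.png",cv2.resize(f[140:380,210:410],None,fx=2.4,fy=2.4,interpolation=cv2.INTER_CUBIC))
E
```

```text
clk 13.2 pos [ 0.4665 -0.3694  0.1534] head 27.41 F [-0.8 -0.6  0.8]
hearth frame x,y [-0.2205 -0.361 ]
0.0
```

View pics/side2.png

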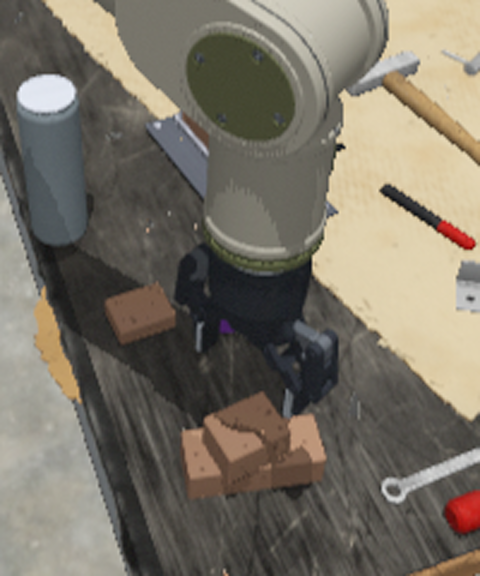

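The side view shows the half_a/full_a pile untouched (crop 250,440), the thin half in place (140,313) and the gripper above the pile. I turn, descend and grip half_a.

Call:
{"method": "jog_arm", "body": {"translation": [[7,8,0],[7,8,0],[7,8,-20],[7,8,-60],[7,8,-98],[7,8,-98],[7,8,-98]], "turn": [-7,-14,-18.4,-18.4,-18.4,-18.4,-18.4]}}

```text
clock: 13.93
position: [0.4794, -0.3515, 0.053]
ee_rot: [0.996, 0.09, -0.006, 0.002]
ft_force: [0.2, 0.1, 1.4]
grip_width: 0.992
```

Call:
{"method": "jog_arm", "body": {"translation": [[0,0,0],[0,0,0],[0,0,0],[0,0,0],[0,0,0]], "turn": [0,0,0,0,0], "grip": 40}}

```text
clock: 14.35
position: [0.4809, -0.3525, 0.0555]
ee_rot: [0.996, 0.091, -0.004, 0.003]
ft_force: [0.8, 0.8, 9.3]
grip_width: 0.573
```

```bash
python3 st.py 0 .050 .165
```

```text
clk 14.35 pos [ 0.4809 -0.3525  0.0555] head 10.4 F [0.8 0.8 9.3]
hearth frame x,y [-0.2035 -0.3468]
jog mm [132.5 425.7 109.5]
```

Call:
{"method": "jog_arm", "body": {"translation": [[0,0,40],[10,10,75],[30,40,95],[131,435,105],[131,435,105],[131,435,105],[131,435,105],[131,435,105],[131,435,105],[131,435,105],[131,435,105],[131,435,105]], "turn": [0,7,14,89.4,89.4,89.4,89.4,89.4,89.4,89.4,89.4,89.4]}}

```text
clock: 15.35
position: [0.6041, 0.0528, 0.1611]
ee_rot: [0.712, 0.702, 0.0, 0.005]
ft_force: [0.4, -0.4, -2.3]
grip_width: 0.577
```

Call:
{"method": "jog_arm", "body": {"translation": [[0,20,0],[0,20,0],[0,20,0],[0,20,0]], "turn": [7,10,10,10]}}

```text
clock: 15.68
position: [0.6042, 0.0719, 0.1619]
ee_rot: [0.649, 0.761, 0.001, 0.006]
ft_force: [0.4, -0.3, -0.4]
grip_width: 0.57
```

```bash
python3 st.py 0 .060 .085
python3 - <<'E'
from h import *
for n in("side","top"):
    p=manip.camera(n);f=p["frame"][...,::-1]
    if n=="side":a=cv2.resize(f[130:270,240:400],None,fx=3.6,fy=3.6,interpolation=cv2.INTER_CUBIC)
    else:
        q0=np.array([.483,-.3605,-.175]);s,m=masks(p,"full_a",brick("full"),q0);print("full_a",s,fit([(p,m)],brick("full"),q0) if s>.3 else 0)
cv2.imwrite("pics/s3.png",a)
E
```

```text
clk 15.68 pos [0.6042 0.0719 0.1619] head 99.06 F [ 0.4 -0.3 -0.4]
hearth frame x,y [-0.0093  0.0502]
jog mm [  7.5  11.2 -76.9]
full_a 0.9474368473677106 (array([ 0.48359384, -0.36043683, -0.1964678 ]), np.float64(0.9528725748522862))
```

View pics/s3.png

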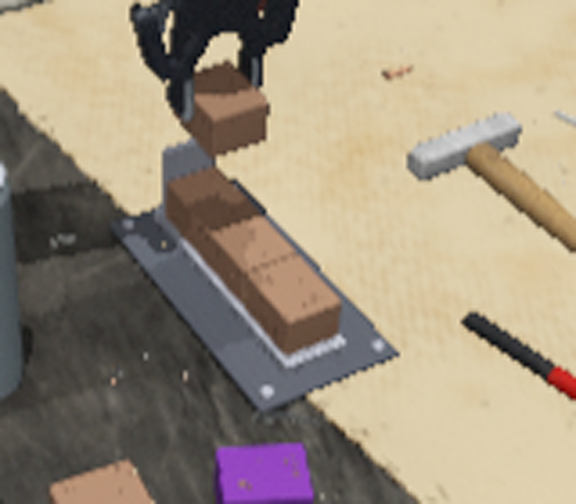

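The bottom course is tight and aligned (joint near crop pixel (270,265)), and half_a is held level above it. I lower it to just above the course and slide it to the post.

Call:
{"method": "jog_arm", "body": {"translation": [[7.5,11,-10],[7.5,11,-40],[7.5,11,-65],[7.5,11,-77],[7.5,11,-80],[7.5,11,-80]], "turn": [0.8,0.8,0.8,0.8,0.8,0.8]}}

```text
clock: 16.33
position: [0.6115, 0.0816, 0.0814]
ee_rot: [0.645, 0.764, 0.0, 0.005]
ft_force: [1.0, -0.1, -1.0]
grip_width: 0.573
```

Call:
{"method": "jog_arm", "body": {"translation": [[-1,6,0],[-1.8,11,0],[-1.8,11,0]], "turn": [0,0,0]}}

```text
clock: 16.58
position: [0.6102, 0.0946, 0.0827]
ee_rot: [0.644, 0.765, 0.001, 0.006]
ft_force: [-0.8, 1.0, -1.6]
grip_width: 0.575
```

```bash
python3 st.py 0 .0755 .0755
```

```text
clk 16.58 pos [0.6102 0.0946 0.0827] head 99.81 F [-0.8  1.  -1.6]
hearth frame x,y [0.0005 0.0716]
jog mm [-1.2  3.8 -7.2]
```

Call:
{"method": "jog_arm", "body": {"translation": [[-0.5,2,-1],[-0.8,4,-2],[-0.8,4,-2]], "turn": [0,0,0]}}

```text
clock: 16.83
position: [0.6097, 0.0987, 0.081]
ee_rot: [0.644, 0.765, 0.002, 0.006]
ft_force: [0.1, -1.1, -1.9]
grip_width: 0.575
```

Call:
{"method": "jog_arm", "body": {"translation": [[-0.2,1.5,0],[-0.4,2,0],[-0.4,2,0]], "turn": [0,0,0]}}

```text
clock: 17.08
position: [0.6097, 0.0987, 0.0811]
ee_rot: [0.645, 0.764, 0.001, 0.007]
ft_force: [2.1, -4.9, -1.8]
grip_width: 0.57
```

```bash
python3 st.py 0 .0755 .0755
```

```text
clk 17.08 pos [0.6097 0.0987 0.0811] head 99.73 F [ 2.1 -4.9 -1.8]
hearth frame x,y [0.0006 0.0757]
jog mm [-0.6 -0.3 -5.6]
```

Call:
{"method": "jog_arm", "body": {"translation": [[0,-1.5,-2],[0,-1.5,-5],[0,-1.5,-6],[0,-1.5,-6]], "turn": [0,0,0,0]}}

```text
clock: 17.42
position: [0.6097, 0.097, 0.0756]
ee_rot: [0.645, 0.764, 0.001, 0.007]
ft_force: [-2.3, -2.1, 8.0]
grip_width: 0.576
```

Call:
{"method": "jog_arm", "body": {"translation": [[0,0,0],[0,0,0],[0,0,0],[0,0,0]], "turn": [0,0,0,0], "grip": 85}}

```text
clock: 17.75
position: [0.6096, 0.0973, 0.0754]
ee_rot: [0.645, 0.765, 0.001, 0.007]
ft_force: [0.4, -0.8, -0.2]
grip_width: 0.994
```

Call:
{"method": "jog_arm", "body": {"translation": [[0,0,40],[0,0,75],[-10,-30,75],[-126,-457,60],[-126,-457,60],[-126,-457,60],[-126,-457,60],[-126,-457,60],[-126,-457,60],[-126,-457,60],[-126,-457,60],[-126,-457,60]], "turn": [0,0,-7,-110.5,-110.5,-110.5,-110.5,-110.5,-110.5,-110.5,-110.5,-110.5]}}

```text
clock: 18.75
position: [0.5008, -0.2958, 0.1378]
ee_rot: [0.97, 0.242, -0.003, 0.006]
ft_force: [0.6, -0.2, -0.1]
grip_width: 0.997
```

Call:
{"method": "jog_arm", "body": {"translation": [[3,-60,0],[3,-60,0],[3,-60,0],[3,-60,0]], "turn": [-38,-38,-38,-38]}}

```text
clock: 19.08
position: [0.503, -0.3577, 0.1377]
ee_rot: [1.0, -0.008, -0.004, 0.005]
ft_force: [0.3, -0.1, 0.5]
grip_width: 0.998
```

```bash
python3 st.py
```

```text
clk 19.08 pos [ 0.503  -0.3577  0.1377] head 359.11 F [ 0.3 -0.1  0.5]
hearth frame x,y [-0.1826 -0.3557]
```

Call:
{"method": "jog_arm", "body": {"translation": [[-19,-3,0],[-19,-3,-30],[-19,-3,-60],[-19,-3,-60],[-19,-3,-60]], "turn": [-7,-9.9,-9.9,-9.9,-9.9]}}

```text
clock: 19.5
position: [0.4835, -0.3601, 0.0771]
ee_rot: [0.996, -0.094, -0.006, 0.005]
ft_force: [0.7, -0.5, -0.1]
grip_width: 0.998
```

```bash
python3 st.py
```

```text
clk 19.5 pos [ 0.4835 -0.3601  0.0771] head 349.24 F [ 0.7 -0.5 -0.1]
hearth frame x,y [-0.2022 -0.3547]
```

Call:
{"method": "jog_arm", "body": {"translation": [[0,0,-35],[0,0,-64],[0,0,-64],[0,0,-64]], "turn": [0,0,0,0]}}

```text
clock: 19.83
position: [0.4837, -0.3604, 0.0143]
ee_rot: [0.996, -0.094, -0.006, 0.005]
ft_force: [0.5, 0.5, 1.4]
grip_width: 0.994
```

Call:
{"method": "jog_arm", "body": {"translation": [[0,0,0],[0,0,0],[0,0,0],[0,0,0],[0,0,0]], "turn": [0,0,0,0,0], "grip": 40}}

```text
clock: 20.25
position: [0.4848, -0.361, 0.0165]
ee_rot: [0.996, -0.093, -0.005, 0.005]
ft_force: [-1.0, 2.9, 10.7]
grip_width: 0.572
```

```bash
python3 st.py 0 -.045 .15
```

```text
clk 20.25 pos [ 0.4848 -0.361   0.0165] head 349.28 F [-1.   2.9 10.7]
hearth frame x,y [-0.201  -0.3558]
jog mm [144.9 340.6 133.5]
```

Call:
{"method": "jog_arm", "body": {"translation": [[0,0,40],[0,0,80],[20,20,115],[40,50,133],[146,335,133],[146,335,133],[146,335,133],[146,335,133],[146,335,133],[146,335,133],[146,335,133],[146,335,133]], "turn": [0,0,7,14,110.6,110.6,110.6,110.6,110.6,110.6,110.6,110.6]}}

```text
clock: 21.25
position: [0.6326, -0.0175, 0.1497]
ee_rot: [0.86, 0.511, 0.0, 0.006]
ft_force: [0.3, 1.8, -2.3]
grip_width: 0.568
```

```bash
python3 st.py 0 -.05 .15
```

```text
clk 21.25 pos [ 0.6326 -0.0175  0.1497] head 61.4 F [ 0.3  1.8 -2.3]
hearth frame x,y [ 0.0034 -0.0427]
jog mm [-2.1 -7.8  0.3]
```

Call:
{"method": "jog_arm", "body": {"translation": [[-2,-8,0],[-2,-8,0],[-2,-8,0],[-2,-8,0],[-2,-8,0],[-2,-8,0],[-2,-8,0],[-2,-8,0]], "turn": [38.4,38.4,38.4,38.4,38.4,38.4,38.4,38.4]}}

```text
clock: 21.92
position: [0.6306, -0.0258, 0.1502]
ee_rot: [0.645, 0.764, 0.002, 0.006]
ft_force: [0.2, -0.6, -2.2]
grip_width: 0.577
```

```bash
python3 st.py 0 -.046 .083
python3 - <<'E'
from h import *
p=manip.camera("side");f=p["frame"][...,::-1]
cv2.imwrite("pics/s4.png",cv2.resize(f[130:270,240:400],None,fx=3.6,fy=3.6,interpolation=cv2.INTER_CUBIC))
E
```

```text
clk 21.92 pos [ 0.6306 -0.0258  0.1502] head 99.64 F [ 0.2 -0.6 -2.2]
hearth frame x,y [-0.0001 -0.0505]
jog mm [ -0.7   4.5 -67.2]
```

View pics/s4.png

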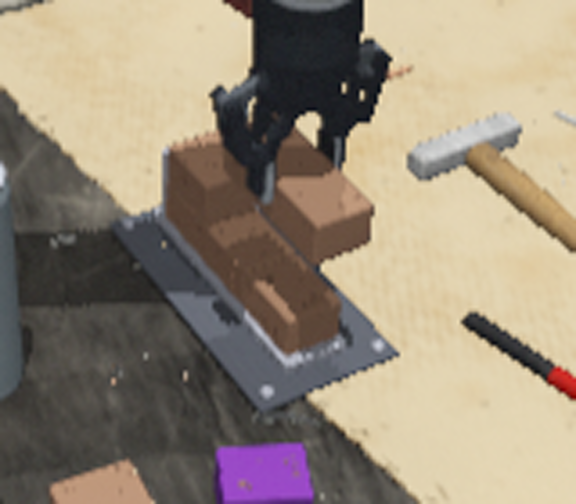

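Half_a sits at the post at crop (200,165), and full_a is held level and parallel to the rail. I lower it with about 14 mm of clearance to the half.

Call:
{"method": "jog_arm", "body": {"translation": [[0,3,-20],[0,3,-45],[0,3,-60],[0,3,-66],[0,3,-66],[0,3,-66]], "turn": [0.2,0.2,0.2,0.2,0.2,0.2]}}

```text
clock: 22.47
position: [0.6309, -0.0229, 0.0848]
ee_rot: [0.644, 0.765, 0.002, 0.006]
ft_force: [0.3, -0.1, -1.5]
grip_width: 0.573
```

Call:
{"method": "jog_arm", "body": {"translation": [[-1,5,0],[-1.7,10,0],[-1.7,10,0]], "turn": [0,0,0]}}

```text
clock: 22.72
position: [0.6298, -0.011, 0.0857]
ee_rot: [0.644, 0.765, 0.003, 0.006]
ft_force: [0.4, 0.9, -2.2]
grip_width: 0.573
```

```bash
python3 st.py 0 -.0315 .0765
```

```text
clk 22.72 pos [ 0.6298 -0.011   0.0857] head 99.86 F [ 0.4  0.9 -2.2]
hearth frame x,y [ 0.0017 -0.0358]
jog mm [-2.4  4.  -9.2]
```

Call:
{"method": "jog_arm", "body": {"translation": [[-1.5,2,-3],[-2,3.5,-4],[-2,3.5,-4]], "turn": [0,0,0]}}

```text
clock: 22.97
position: [0.6275, -0.0067, 0.0815]
ee_rot: [0.643, 0.765, 0.003, 0.006]
ft_force: [-0.4, 0.5, -2.7]
grip_width: 0.576
```

Call:
{"method": "jog_arm", "body": {"translation": [[-0.2,1.5,0],[-0.4,2,0],[-0.4,2,0]], "turn": [0,0,0]}}

```text
clock: 23.22
position: [0.6271, -0.0046, 0.0814]
ee_rot: [0.643, 0.765, 0.003, 0.006]
ft_force: [-0.8, 0.3, -1.9]
grip_width: 0.573
```

```bash
python3 st.py 0 -.0315 .0765
```

```text
clk 23.22 pos [ 0.6271 -0.0046  0.0814] head 99.91 F [-0.8  0.3 -1.9]
hearth frame x,y [ 0.0001 -0.0291]
jog mm [ 0.3 -2.4 -4.9]
```

Call:
{"method": "jog_arm", "body": {"translation": [[-0.2,1.5,0],[-0.2,1.5,0],[-0.2,1.5,0]], "turn": [0,0,0]}}

```text
clock: 23.47
position: [0.6269, -0.0031, 0.0815]
ee_rot: [0.643, 0.765, 0.003, 0.006]
ft_force: [-0.2, -0.5, -2.1]
grip_width: 0.577
```

Call:
{"method": "jog_arm", "body": {"translation": [[0,0,-2],[0,0,-4.5],[0,0,-5.5],[0,0,-5.5]], "turn": [0,0,0,0]}}

```text
clock: 23.8
position: [0.6271, -0.0029, 0.0766]
ee_rot: [0.643, 0.766, 0.003, 0.006]
ft_force: [-2.7, 1.0, 6.1]
grip_width: 0.575
```

```bash
python3 st.py 0 -.0315 .0765;  python3 - <<'E'
from h import *
p=manip.camera("side");f=p["frame"][...,::-1]
cv2.imwrite("pics/s5.png",cv2.resize(f[140:250,260:370],None,fx=5,fy=5,interpolation=cv2.INTER_CUBIC))
E
```

```text
clk 23.8 pos [ 0.6271 -0.0029  0.0766] head 99.92 F [-2.7  1.   6.1]
hearth frame x,y [ 0.0004 -0.0274]
jog mm [ 0.3 -4.1 -0.1]
```

View pics/s5.png

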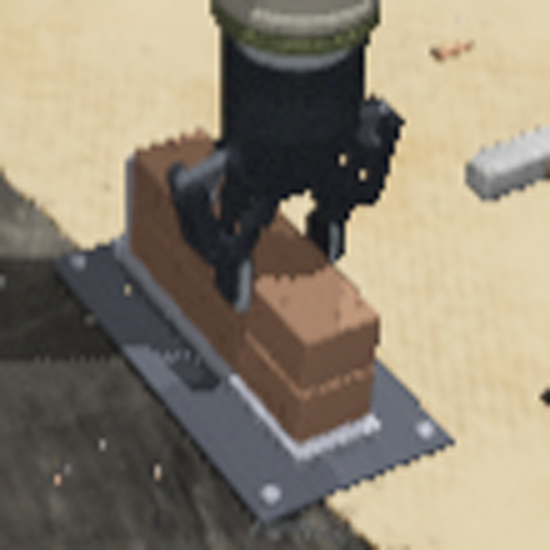

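It is seated, and the top course ends flush with the bottom one. I release it and back away.

Call:
{"method": "jog_arm", "body": {"translation": [[0,0,0],[0,0,0],[0,0,0],[0,0,0]], "turn": [0,0,0,0], "grip": 85}}

```text
clock: 24.18
position: [0.6271, -0.003, 0.0765]
ee_rot: [0.643, 0.766, 0.003, 0.006]
ft_force: [-0.7, 0.8, 0.6]
grip_width: 0.994
```

Call:
{"method": "jog_arm", "body": {"translation": [[0,0,40],[0,0,80],[0,30,120],[-100,340,130],[-100,340,130],[-100,340,130],[-100,340,130],[-100,340,130],[-100,340,130],[-100,340,130],[-100,340,130],[-100,340,130]], "turn": [0,0,0,0,0,0,0,0,0,0,0,0]}}

```text
clock: 25.18
position: [0.5224, 0.3471, 0.206]
ee_rot: [0.639, 0.769, 0.004, 0.004]
ft_force: [-1.5, 1.5, -0.5]
grip_width: 0.996
```

```bash
python3 - <<'E'
from h import *
T=manip.camera("top");S=manip.camera("side")
H=np.array([.622,.024]);a=.172
R=np.array([[np.cos(a),np.sin(a)],[-np.sin(a),np.cos(a)]])
w=lambda hy:[*(H+R.T@[0,hy]),a+np.pi/2]
for k,z,hy in(("half",.06,.066),("full",.06,-.03)):
    q0=w(hy);vs=[(p,m) for p in(T,S) for s,m in[masks(p,k+"_a",brick(k,z),q0)] if s>.3]
    if vs:
        q,s=fit(vs,brick(k,z),q0);print(k,len(vs),np.round(R@(q[:2]-H),4),round(q[2]-a-np.pi/2,3),round(s,2))
for l,g in(("thin_half",(.4368,-.1578,0)),):
    s,m=masks(T,l,brick("thin"),g)
    if m is not None: print(l,fit([(T,m)],brick("thin"),g))
print("can",[np.round(back(S,d["at"],0),3) for d in manip.pinpoint(S,"can")])
A=cv2.resize(S["frame"][140:250,260:370,::-1],(400,400),interpolation=cv2.INTER_CUBIC)
B=cv2.resize(T["frame"][140:240,210:310,::-1],(400,400),interpolation=cv2.INTER_CUBIC)
cv2.imwrite("pics/f.png",np.hstack([A,B]))
E
python3 st.py
```

```text
half 2 [0.0002 0.066 ] -0.004 0.79
full 2 [ 0.0003 -0.0309] 0.012 0.94
thin_half (array([ 0.43793721, -0.15871055,  0.0701269 ]), np.float64(0.9399514010891004))
can [array([ 0.394, -0.011])]
clk 25.58 pos [0.5277 0.3356 0.2066] head 99.79 F [-0.1 -0.8 -0.7]
hearth frame x,y [-0.0395  0.3232]
```

View pics/f.png

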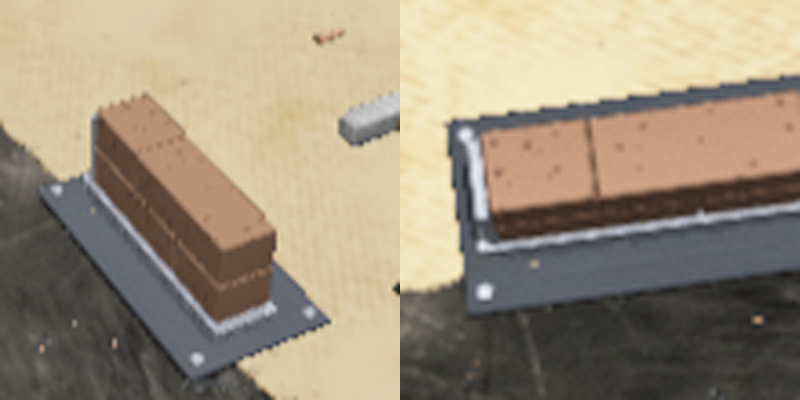

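```bash
python3 -c "
from workcell import manip
print(manip.hand_in())"
```

```text
the job is handed in; nothing more can be done
None
```

The windbreak is built and handed in at about 26 s of the 72 s allowed. The bottom course is full_b at the post, then half_b; the top course is half_a at the post, then full_a. The first three bricks were slid until they touched what they butt against, then eased back about 1 mm. full_a was set down without feeling contact with half_a.

**Top course:** fitted from both cameras in the hearth frame, half_a is at y = 66 mm and full_a at y = −31 mm. Both are within 1 mm of the rail's centre line and within 0.012 rad of its direction. The half_a fit was the weaker of the two, with 0.79 overlap against 0.94 for full_a.

**Bottom course:** I checked this only by contact forces and the pictures. They show tight, aligned joints with the gripper clear.

**Things to leave alone:** the thin half brick is where it was, within about 1.5 mm.

**One check that disagreed:** the network's single-view reading of the can's base moved from (0.397, 0.015) to (0.394, −0.011), about 26 mm against the 25 mm limit. The arm kept well clear of the can and I felt no contact, so I took it as detector noise. I did not check it further.

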